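# Open the mini-centrifuge and bring a tube to the front

## Task

The spin is over: make the mini-centrifuge ready for unloading with your fingertips alone, gripping and lifting nothing. Press down the release tab at its front so that the clear lid springs ajar, then push the lid right back until it rests fully open. Then, without pulling the rotor up off its spindle, push one of the two capped tubes round by its cap until it stands at the front, in line with the release tab, and take your hand away; leave the glassware and other things on the bench where they stand.

Things in the scene. Friction and masses are not known exactly. Their poses are not given: they have to be found in the camera images.
- centrifuge: white round mini-centrifuge fixed to the bench, about 138 mm in diameter (x -116 to +84 mm with its chin and hinge housing), deck 86 mm high, closed lid top 130 mm. Origin: on the rotor's axis, at bench height. Its -x axis points to its front (release tab), +x to the lid's hinge, z up. A dark cabinet-sized unit 0.45 m high stands on the bench 70 to 130 mm beyond its side away from the robot.
- tab_pad (a point): middle of the top face of the grey ribbed release tab between two cheeks at the front of the centrifuge; the pad is 34 mm (along x) by 42 mm, 80 mm above the bench. It is a sprung lever whose upright hook claws over the lid's lip behind it; the hook stands 20 mm above the pad, from 17 mm behind the pad's middle. Pressed straight down (4 to 7 N, less towards its front edge) it lets the lid go after about 3 mm; it stops after about 6 mm and springs back.
- release_tab (a joint): release tab angle in rad: 0 up (hooked), the lid is let go at about 0.16, 0.30 fully down.
- lid (a joint): lid angle in rad: 0 shut and latched; released, a sprung pin lifts it to about 0.5 where it stays ajar; 1.83 is fully open against its stop. Below about 1.25 it sinks back to ajar if let go, beyond that it falls slowly open by its own weight and stays. Its hinge is damped and pushing needs about 1 N at the lip.
- lid_lip (a point): front tip of the lid's grey lip, a tongue 44 mm wide and 5 mm thick at the middle of the lid's front rim, 148 mm from the hinge axis (moves with the lid). The lid is a hollow clear round dome 120 mm wide and 42 mm deep with an open underside.
- lid_axis (a point): point on the lid's hinge axis, 74 mm behind the rotor axis and 89.5 mm above the bench; the hinge axis runs along the centrifuge's y, the lip rises and swings back towards +x.
- rotor (a joint): rotor angle in rad, counterclockwise from above. The rotor drags a little (about 0.6 N at a tube cap) and stays where it is left; it turns both ways.
- tube_a (a point): middle of the cap top of one of two alike capped tubes on the black rotor (diameter 86 mm), 25 mm from the rotor axis and 98 mm above the bench; at joint 0 it stands exactly at the front. Caps are 14 mm wide white cylinders that lean 0.5 rad in towards the axis and stick up about 13 mm from the rotor's sloping top; at the caps the rotor's top is 85 to 88 mm above the bench, a hub 18 mm wide and 96 mm high stands in its middle. The other four places are empty.
- tube_b (a point): the same for the other tube, opposite tube_a on the rotor.
- bottle_a: small glass bottle with a screw cap, 42 mm wide, 80 mm high, beside the centrifuge. Origin under its middle.
- vial_a: sample vial with a screw cap, 23 mm wide, 48 mm high, beside the centrifuge on the robot's side. Origin under its middle.
- vial_b: the same as vial_a, standing next to it.
- timer: white lab timer with three buttons lying on the bench near the centrifuge, 60 x 60 x 22 mm. Origin under its middle.
- beaker_50: small glass beaker, 52 mm wide, 66 mm high, left of the centrifuge. Origin under its middle.
- filter_tin: round box of filter discs, 74 mm wide, 33 mm high. Origin under its middle.
- tape_roll: masking tape roll lying flat, 80 mm wide, 19 mm high. Origin under its middle.
- bottle_f: glass bottle with a screw cap, 68 mm wide, 136 mm high, at the tap. Origin under its middle.

How it is judged (in metres and radians):
On the way, in this order (a step that is already met when the one before it is completed fails the run):
1. the release tab is pressed down by the fingers (value of joint release_tab above 0.12 rad and contact force between the fingers and release_tab above 0.5 N), for 0.02 s.
2. the lid has sprung ajar (value of joint lid between 0.3 and 1 rad), for 0.1 s.
3. the lid is fully open (value of joint lid above 1.74 rad), for 0.2 s.
4. one of the tubes stands at the front, in line with the tab (y of tube_a in the frame of centrifuge between -0.009 and 0.009 m), for 0.2 s.
At the end, for the whole second after the job is handed in: The lid rests fully open (within 0.09 rad of its stop), the release tab has sprung back up, either tube stands at the front with the middle of its cap within 9 mm of the centrifuge's middle line through the tab, the rotor is seated (raised less than 4 mm), and lid and rotor are at rest (all of step 4 and value of joint lid above 1.74 rad and value of joint release_tab below 0.06 rad and z of tube_a in the frame of centrifuge below 0.102 m and velocity of joint rotor between -0.1 and 0.1 rad/s and velocity of joint lid between -0.1 and 0.1 rad/s); the robot touches nothing.
It fails at once if the rotor is pulled up off its spindle by more than 6 mm (z of tube_a in the frame of centrifuge above 0.104 m).
It fails at once if a thing standing on the bench is shoved, lifted or carried more than 30 mm from its place (distance of any of bottle_a, vial_a, vial_b, timer, beaker_50, filter_tin, tape_roll, bottle_f from where it was at the start of the episode above 0.03 m).
It also fails if it takes over 58 s, if anything falls off the work surface, if the arm or the gripper's body presses on something with over 40 N, if the wrist force passes 120 N, or if a joint passes its speed limit or range.

## Robot

A 7-joint arm with a two-finger parallel gripper is mounted at the origin on the work surface; the furniture and walls round the work are solid. World frame = base frame: x ahead of the robot, y to its left, z up, the work surface at z = 0. Lengths are in m, angles in degrees, forces in N, time in s.
With the tool pointing down it reaches from about 0.4 to 0.85 m from the base axis. Payload 10.4 kg.
Tool frame: the origin (TCP) lies at the very end of the fingers, on their centre line; the grasp point (between the pads) lies 19 mm behind it (hold_point_z is the distance from the TCP to the grasp point, in m); z points along the fingers, y is the line along which they close (so a half turn about z gives the same grasp; the last joint's range is limited). The gripper opens to 87 mm and grips with 3 to 60 N. Pads are 19 mm wide; open, the fingers measure 117 mm over their backs; the gripper's body (75 mm by 190 mm) begins 51 mm behind the grasp point.
Start: joints at [67.46, 19.034, -3.707, 83.658, 1.238, 77.344, -5.071], TCP at [0.226, -0.583, 0.223] pointing down, gripper open.
Joint ranges: [-148.97, 148.97], [-28.65, 121.19], [-84.17, 76.75], [9.2, 138.47], [-72.65, 252.65], [3.7, 117.97], [-149.18, 149.18]. Speed limits (degrees/s): [127.2, 127.2, 159.86, 159.86, 180, 180, 180].

## Interface

Orientations are given as [roll, pitch, yaw] about the fixed x, y, z axes, in that order (R = Rz(yaw) Ry(pitch) Rx(roll)).
In Python, from cell import * gives the robot as it stands.
- The arm moves only by the tool servo_tool, never from a script. Its argument "rows" is a list of rows, each an object with "slide": the shift along the tool's x, y, z in units of 60 mm (1.0 is 60 mm), a list of three; "angular": the turn, a rotation vector about the tool's x, y, z in units of 5 degrees (1.0 is 5 degrees), a list of three; "claw": the opening in per cent of the stroke, from 0 (shut) to 100 (fully open). A call has 1 to 10 rows; each row is the pose to reach, as a shift and turn from the pose commanded when the call began, along the tool's axes at that moment; what a row does not reach only later rows make up. A row lasts 1/8 s, in which the tool goes at most 62.5 mm and 10.7 degrees, less where a joint would pass 70% of its speed; a pose out of reach is approached as far as the arm can. A call with a gripper value outside its range is refused whole. The fingers move at their own pace and stop on an object; the grip force is fixed at half the most. Time passes only in rows, so rows that repeat a pose let the fingers close. It gives the time, the measured TCP pose, the force and the opening at its end, in the units of the state.
- observe(): the state, without advancing time (a new reading comes with each control period).
- grab_frame(name): name is "side" or "top" or "wrist"; returns (picture, depth): 420x560x3 uint8, red, green, blue; 420x560 float32, m along the optical axis (not along the pixel's ray), 0 where there is no reading.
- get_calibration(name): a dict with "K" (3x3 intrinsics, pixels), "k1" (the pictures are not rectified: a ray, as slopes to the right and down, at radius r is drawn at 1 + k1 r^2 times it, then the intrinsics apply), "extrinsics" (4x4, takes a point from world to camera coordinates). Camera axes: x right, y up, looking along -z (the intrinsics and any distortion apply to the point x, -y, -z); pixel columns grow to the right and rows downward; lengths in m; the calibration is good to about 2 mm. A picture is of the moment at which its call begins: read the wrist's pose just before it. get_calibration takes no time and is no camera call; for the wrist camera it gives the pose at the moment of the call.
- job_done(): hands the job in, once; it reports no verdict.
The state is a dict: "time_s": time; "joint_positions": joint angles; "dq": joint speeds; "joint_efforts": joint torques, N m; "ee_pos": TCP position; "orientation": TCP orientation; "force": force on the tool from outside, world axes, zero at the start; "wrist_torque": the same for the moment, N m; "grip_width": finger opening in m.
Only numpy, scipy, OpenCV 4.12 (cv2) and the standard library are available. Lean on these libraries where they do the work, as an engineer would, in place of code of your own. Each camera call takes 0.05 s, during which the arm holds its last target. There are 200 camera calls.

## Working session

There is one attempt and no reset: what is moved stays moved. The work goes in short steps, Python scripts to look and compute and a tool call to move; the robot and the scene stay as the last step left them, time stands still between calls to the robot, and variables do not carry over. Pictures are saved under pics/ and viewed, on a budget of 10 in all, crops included, one or two more only if the job needs it, and the job is handed in when it is done.

Besides the shell and the picture viewer there is one more tool, called after "Emit:" by a JSON object that holds its "fn" and its "kwargs". servo_tool: Moves the arm, as the interface text tells. Its arguments: {"type":"object","properties":{"rows":{"type":"array"}},"required":["rows"]}

```bash
mkdir -p pics; ls; python3 - <<'E'
from cell import *
import cv2, numpy as np
o=observe(); print(o)
for n in ("top","side"):
    im,d=grab_frame(n); cv2.imwrite(f"pics/{n}0.png",im[:,:,::-1]); np.savez(f"{n}0.npz",im=im,d=d)
    c=get_calibration(n); print(n,c)
E
```

```text
pics
{'time_s': 0.0, 'joint_positions': array([67.45963359, 19.07176399, -3.70655556, 83.70472121,  1.23830693,
       77.34273405, -5.07112374]), 'dq': array([-0.03111428, -0.02890557, -0.02649524, -0.00094858, -0.06578688,
        0.08225636, -0.13572737]), 'joint_efforts': array([-1.48202864e-03, -6.23236871e+01,  2.32533517e-02, -3.89905107e+01,
       -6.16856944e-02,  3.93911975e-02,  1.27142475e-04]), 'ee_pos': array([ 0.22632882, -0.58217933,  0.22176691]), 'orientation': array([-1.79920777e+02,  4.48226208e-03,  2.12459208e+01]), 'force': array([ 0.17529569,  0.18323414, -0.33145279]), 'wrist_torque': array([-0.03965826, -0.04451848,  0.02586819]), 'grip_width': 0.0872492162184114}
top {'K': array([[518.55763887,   0.        , 284.35797496],
       [  0.        , 518.55763887, 210.57590029],
       [  0.        ,   0.        ,   1.        ]]), 'k1': -0.14410077228919738, 'extrinsics': array([[-3.62200805e-02, -9.99343716e-01,  4.93537561e-04,
         4.33298262e-03],
       [ 9.74646800e-01, -3.52158450e-02,  2.20960311e-01,
        -4.72861279e-01],
       [-2.20797918e-01,  8.48422507e-03,  9.75282676e-01,
        -1.29333172e+00],
       [ 0.00000000e+00,  0.00000000e+00,  0.00000000e+00,
         1.00000000e+00]])}
side {'K': array([[438.73335774,   0.        , 277.10247311],
       [  0.        , 438.73335774, 208.27185366],
       [  0.        ,   0.        ,   1.        ]]), 'k1': -0.1001486095260147, 'extrinsics': array([[ 0.97642144, -0.21487845, -0.02069823, -0.4516544 ],
       [ 0.10124274,  0.37114134,  0.92304064, -0.13508096],
       [-0.19065957, -0.90337221,  0.38414524, -0.93117655],
       [ 0.        ,  0.        ,  0.        ,  1.        ]])}
```

View pics/top0.png

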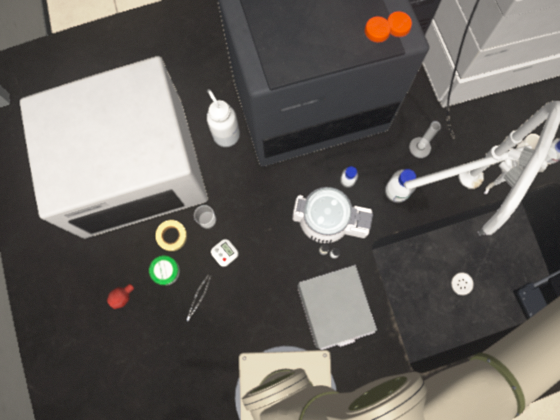

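View pics/side0.png

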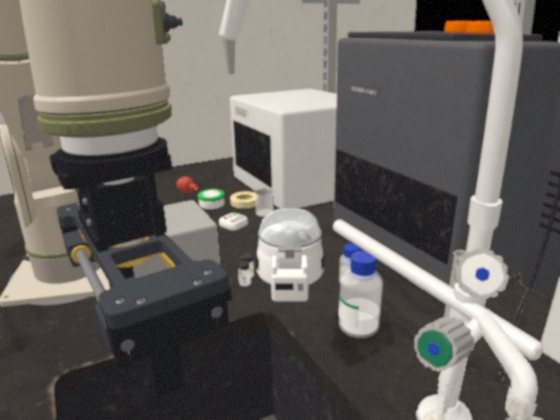

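The top view shows the centrifuge at about (327,212), with its chin to the right (-y) at (360,222), the hinge to the left at (300,207), two vials at (328,252), the bottle at (349,176) and the tap to the right. In the side view the tab faces the camera at (290,265).

```bash
cat > h.py <<'E'
from cell import *
import cv2, numpy as np
def rays(n,uv,c=None):
    c=c or get_calibration(n); uv=np.atleast_2d(np.array(uv,float)).reshape(-1,1,2)
    s=cv2.undistortPoints(uv,c["K"],np.array([c["k1"],0,0,0,0.]))[:,0]
    E=c["extrinsics"]; d=np.c_[s[:,0],-s[:,1],-np.ones(len(s))]@E[:3,:3]
    return -E[:3,:3].T@E[:3,3], d
def onplane(n,uv,z,c=None):
    o,d=rays(n,uv,c); return o+d*((z-o[2])/d[:,2])[:,None]
def cloud(n,D,c=None):
    h,w=D.shape; v,u=np.mgrid[:h,:w]; o,d=rays(n,np.c_[u.ravel(),v.ravel()],c)
    return (o+d*D.reshape(-1,1)).reshape(h,w,3)
def project(n,P,c=None):
    c=c or get_calibration(n); E=c["extrinsics"]; p=np.atleast_2d(P)@E[:3,:3].T+E[:3,3]
    q=np.c_[p[:,0],-p[:,1],-p[:,2]]
    return cv2.projectPoints(q.reshape(-1,1,3),np.zeros(3),np.zeros(3),c["K"],np.array([c["k1"],0,0,0,0.]))[0][:,0]
E
python3 - <<'E'
from h import *
a=np.load("top0.npz");b=np.load("side0.npz")
A=cv2.resize(a["im"][160:275,275:400],None,fx=3.2,fy=3.2,interpolation=cv2.INTER_CUBIC)
B=cv2.resize(b["im"][190:320,225:395],None,fx=2.35,fy=2.35,interpolation=cv2.INTER_CUBIC)
H=max(A.shape[0],B.shape[0]); f=lambda x:cv2.copyMakeBorder(x,0,H-x.shape[0],0,0,cv2.BORDER_CONSTANT)
print(A.shape,B.shape)
cv2.imwrite("pics/crop1.png",np.hstack([f(A),f(B)])[:,:,::-1])
P=cloud("top",a["d"])
for uv in [(327,212),(360,222),(365,222),(356,220),(300,207),(320,238),(349,176),(322,252),(334,254),(224,251),(205,216),(335,305),(402,187)]:
    print(uv,P[uv[1],uv[0]].round(3))
# base of white body: near-ring white pixels above 0.07
hsv=cv2.cvtColor(a["im"],cv2.COLOR_RGB2HSV)
m=(P[...,2]>0.05)&(P[...,2]<0.16)&(a["d"]>0); m[:160]=0;m[275:]=0;m[:,:280]=0;m[:,385:]=0
n,l,s,c=cv2.connectedComponentsWithStats(m.astype(np.uint8)); print(s[1:],c[1:])
S=cloud("side",b["d"])
for uv in [(290,268),(290,285),(290,258),(290,215),(280,262),(300,262)]: print(uv,S[uv[1],uv[0]].round(3))
E
```

```text
(368, 400, 3) (306, 400, 3)
(327, 212) [ 0.448 -0.116  0.132]
(360, 222) [ 0.43  -0.203  0.081]
(365, 222) [ 0.43  -0.216  0.079]
(356, 220) [ 0.438 -0.195  0.066]
(300, 207) [ 0.472 -0.052  0.09 ]
(320, 238) [ 0.397 -0.102  0.052]
(349, 176) [ 0.552 -0.183  0.08 ]
(322, 252) [ 0.364 -0.107  0.027]
(334, 254) [ 0.355 -0.136  0.049]
(224, 251) [0.378 0.149 0.016]
(205, 216) [0.477 0.202 0.   ]
(335, 305) [ 0.222 -0.121  0.15 ]
(402, 187) [ 0.511 -0.312  0.108]
[[ 342  166   16   17  195]
 [ 293  187   79   54 2815]
 [ 325  245    1    1    1]
 [ 328  245    1    1    1]
 [ 323  247    2    3    3]
 [ 327  248    2    3    3]
 [ 329  248    1    1    1]
 [ 333  248    3    5    7]
 [ 338  249    2    1    2]
 [ 324  251    1    1    1]
 [ 326  251    1    1    1]
 [ 338  251    1    1    1]
 [ 326  265   32   10  165]] [[349.85128205 174.13333333]
 [331.33499112 213.83694494]
 [325.         245.        ]
 [328.         245.        ]
 [323.33333333 248.        ]
 [327.33333333 249.        ]
 [329.         248.        ]
 [334.         250.28571429]
 [338.5        249.        ]
 [324.         251.        ]
 [326.         251.        ]
 [338.         251.        ]
 [345.61818182 271.24242424]]
(290, 268) [ 0.436 -0.232  0.077]
(290, 285) [ 0.436 -0.234  0.043]
(290, 258) [ 0.444 -0.202  0.08 ]
(290, 215) [ 0.465 -0.121  0.13 ]
(280, 262) [ 0.423 -0.211  0.08 ]
(300, 262) [ 0.458 -0.221  0.08 ]
```

View pics/crop1.png

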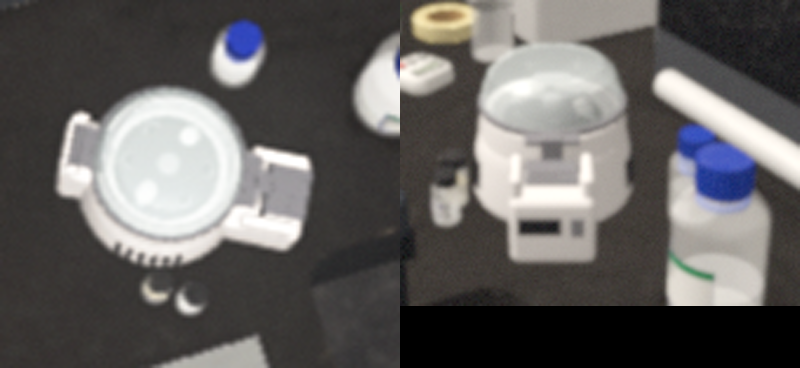

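```bash
python3 - <<'E'
from h import *
a=np.load("top0.npz");b=np.load("side0.npz")
P=cloud("top",a["d"]);S=cloud("side",b["d"])
f=lambda u,v:(275+u/3.2-.35,160+v/3.2-.35)
for n,p,z in [("lidring",(169,163),.125),("hub",(168,163),.096),("t1",(189,136),.098),("t2",(147,192),.098),("pad",(286,191),.080)]:
    print(n,onplane("top",f(*p),z).round(4))
# grey pad mask: pixels z 0.07-.09 right, grey value
for nm,Q,im in(("top",P,a["im"]),("side",S,b["im"])):
    g=cv2.cvtColor(im,cv2.COLOR_RGB2GRAY); hs=cv2.cvtColor(im,cv2.COLOR_RGB2HSV)
    m=(Q[...,1]<-.17)&(Q[...,1]>-.25)&(Q[...,0]>.38)&(Q[...,0]<.5)&(Q[...,2]>.073)&(Q[...,2]<.087)
    print(nm,"chin top pts",m.sum(),Q[m].mean(0).round(4)); 
    m2=m&(g<175)&(g>70); q=Q[m2]; print("grey",m2.sum(),q.mean(0).round(4),np.percentile(q,[3,97],axis=0).round(4).tolist())
    r=cv2.minAreaRect((q[:,:2]*1000).astype(np.float32)); print(r)
    m=(Q[...,1]>-.075)&(Q[...,1]<-.0)&(Q[...,0]>.4)&(Q[...,0]<.52)&(Q[...,2]>.07)&(Q[...,2]<.11)
    if m.sum()>5: print("hinge",m.sum(),Q[m].mean(0).round(4),cv2.minAreaRect((Q[m][:,:2]*1000).astype(np.float32)))
# lid top ring
m=(P[...,2]>.115)&(P[...,2]<.15)&(P[...,0]>.38)&(P[...,0]<.53)&(P[...,1]<-.03)&(P[...,1]>-.2)
print("lid",m.sum(),P[m].mean(0).round(4)); print(cv2.minEnclosingCircle((P[m][:,:2]*1000).astype(np.float32)))
E
```

```text
lidring [[ 0.4525 -0.1179  0.125 ]]
hub [[ 0.459  -0.1199  0.096 ]]
t1 [[ 0.4798 -0.1374  0.098 ]]
t2 [[ 0.436 -0.102  0.098]]
pad [[ 0.4364 -0.2141  0.08  ]]
top chin top pts 320 [ 0.4357 -0.212   0.0792]
grey 193 [ 0.4355 -0.2149  0.08  ] [[0.4169, -0.2317, 0.075], [0.4558, -0.1949, 0.0856]]
((443.2232971191406, -206.9380340576172), (53.13779830932617, 49.985713958740234), 78.36170196533203)
hinge 283 [ 0.4664 -0.0558  0.0903] ((460.68463134765625, -54.392822265625), (84.08268737792969, 40.017181396484375), 0.8677456974983215)
side chin top pts 566 [ 0.447  -0.2063  0.0791]
grey 325 [ 0.4509 -0.2057  0.0801] [[0.4219, -0.2327, 0.0747], [0.4961, -0.1739, 0.085]]
((456.82159423828125, -199.60137939453125), (82.66527557373047, 60.5264778137207), 69.90692138671875)
lid 1453 [ 0.4574 -0.1198  0.1262]
((459.15631103515625, -120.78070068359375), 55.500892639160156)
```

```bash
python3 - <<'E'
from h import *
H={}
for n in("top","side"):
    d=np.load(n+"0.npz")["d"]; P=cloud(n,d)[d>0]
    for p in P:
        k=(int(np.floor(p[0]/.04)),int(np.floor(p[1]/.04)))
        if 0<=p[2]<1.0: H[n,k]=max(H.get((n,k),0),p[2])
for n in("top","side"):
    print(n,"cols y:",[round(.04*j,2) for j in range(-13,6)])
    for i in range(18,2,-1): print(f"{.04*i:.2f}",*[f"{100*H[n,(i,j)]:3.0f}" if (n,(i,j)) in H else "  ." for j in range(-13,6)])
E
```

```text
top cols y: [-0.52, -0.48, -0.44, -0.4, -0.36, -0.32, -0.28, -0.24, -0.2, -0.16, -0.12, -0.08, -0.04, 0.0, 0.04, 0.08, 0.12, 0.16, 0.2]
0.72   1  23  23   1   1  46  49  49  49  47  47  47  47  47  47  45  23  22   1
0.68   4   8   1   1   1  46  47  49  48  47  47  47  47  47  46  38  22  18  27
0.64   1   1  16  17   1   1  21  47  47  47  47  47  47  47  46   1  14  13  28
0.60   1   1   1   3   1   1   1   1   1   1  38  47  47  47  46   1   1   1  28
0.56  51   1   1   1  10  10   1   8   9   1   1   1   1   1   1   1   1   1  28
0.52  55  20  20  20  14  14   1   8   9  10   9   1   1   1   1   1   1  27  28
0.48  56  56  20  20  20  20   1   1  13  13  13  12   4   1   1   1   1  27  28
0.44  56  57  57   1   1   1   1  10  13  14  14  13   9   1   1   1   1   7   7
0.40   .  57  57   1   1   1   1   9  13  14  13  13   1   1   1   1   2   1   1
0.36   .   .  56  55   .   .   1   1   1   9  10   1   1   1   1   2   3   3   1
0.32   .   .  54  54   .   .   1   1   1   5   1   1   1   1   1   1   3   2   1
0.28   .   .   .   .   .   .   1   1  16  16  16  15   1   1   1   1   1 
[... 1064 characters left out ...]
   6  10  13  13  13  13   .   .   .   0   0   7   7
0.40   .   .   .   0   0   0   0  10  13  13  13   0   0   0   0   0   2   2   0
0.36   .   .   .   .   .   .   0   0   0   6   6   0   0   0   0   2   2   2   0
0.32   .   .   .  50   .   .   0   0   0   5   0   0   0   0   0   0   2   2   0
0.28   .   .   .   .   .   .   .   .  15  15  15  15   .   .   .   .   .   .   0
0.24   .   .   .   .   .   .   .   .  15  15  15  15   .   .   .   .   .   .   .
0.20   .   .   .   .   .   .   .  12  15  15  15  15   .   .   .   .   .   .   .
0.16  34   .   .   .   .   .   .  12   .   .   .   .   .   .   .   .   .   .   .
0.12  32   .   .   .   .   0   .   .   .   .   .   .   .   .   .   .   .   .   .
```

```bash
python3 - <<'E'
from h import *
d=np.load("side0.npz")["d"]; P=cloud("side",d)
for uv in [(228,70),(230,55),(233,30),(240,8)]: print("side",uv,P[uv[1],uv[0]].round(3))
d=np.load("top0.npz")["d"]; P=cloud("top",d)
for uv in [(488,230),(497,220),(520,190),(545,150),(412,184),(440,175),(480,165)]: print("top",uv,P[uv[1],uv[0]].round(3))
E
```

```text
side (228, 70) [ 0.332 -0.381  0.431]
side (230, 55) [ 0.335 -0.383  0.447]
side (233, 30) [ 0.339 -0.387  0.473]
side (240, 8) [ 0.347 -0.392  0.495]
top (488, 230) [ 0.327 -0.369  0.481]
top (497, 220) [ 0.339 -0.374  0.513]
top (520, 190) [ 0.381 -0.406  0.549]
top (545, 150) [ 0.446 -0.454  0.567]
top (412, 184) [ 0.495 -0.316  0.193]
top (440, 175) [ 0.516 -0.388  0.189]
top (480, 165) [ 0.537 -0.489  0.194]
```

The tap's gooseneck nozzle hangs at about (0.33,-0.37), down to z 0.43, so I'll pull in radially, tilting the wrist inward, before swinging past it.

Emit:
{"fn": "servo_tool", "kwargs": {"rows": [{"slide": [0, -0.8, 0], "angular": [-1, 0, 0], "claw": 0}, {"slide": [0, -1.7, 0], "angular": [-2, 0, 0], "claw": 0}, {"slide": [0, -2.6, 0], "angular": [-3, 0, 0], "claw": 0}, {"slide": [0, -3.4, 0], "angular": [-3, 0, 0], "claw": 0}, {"slide": [0, -3.4, 0], "angular": [-3, 0, 0], "claw": 0}, {"slide": [0, -3.4, 0], "angular": [-3, 0, 0], "claw": 0}]}}

```text
time_s: 0.85
ee_pos: [0.1528, -0.3928, 0.2229]
orientation: [164.9, -0.0, 21.2]
force: [0.8, -1.0, -0.2]
grip_width: 0.0348
```

```bash
python3 - <<'E'
from h import *
o=observe()
for k in("time_s","joint_positions","ee_pos","orientation","force"): print(k,np.round(o[k],3))
E
```

```text
time_s 0.85
joint_positions [ 68.623 -18.882  -6.256 123.057  -0.44   60.746  -6.157]
ee_pos [ 0.153 -0.393  0.223]
orientation [ 1.6494e+02 -3.0000e-03  2.1244e+01]
force [ 0.782 -1.022 -0.202]
```

```bash
cat >> h.py <<'E'
from scipy.spatial.transform import Rotation as Ro, Slerp
CX=np.radians(79.); cx=np.array([np.cos(CX),np.sin(CX),0]); cy=np.array([-np.sin(CX),np.cos(CX),0]); Z=np.array([0,0,1.])
PAD=np.array([.4362,-.2145,0]); AX=PAD+.097*cx
def tilt(t,yaw=79.):
    return Ro.from_euler("z",yaw,degrees=True)*Ro.from_euler("x",180,degrees=True)*Ro.from_euler("y",t,degrees=True)
def Wc(x,y,z): return AX+x*cx+y*cy+z*Z
def rel(o,p,R):
    R0=Ro.from_euler("xyz",o["orientation"],degrees=True)
    return (R0.inv().apply(np.array(p)-o["ee_pos"])/.06).round(2), ((R0.inv()*R).as_rotvec(degrees=True)/5).round(2)
E
python3 - <<'E'
from h import *
print(tilt(10).as_matrix().round(2), AX)
o=observe()
R0=Ro.from_euler("xyz",o["orientation"],degrees=True); R1=tilt(10)
S=Slerp([0,1],Ro.concatenate([R0,R1]))
way=[(-62,.41,.215),(-55,.41,.21),(-48,.405,.205),(-41,.41,.20),(-34,.42,.20)]
n=8
pts=[np.array([r*np.cos(np.radians(a)),r*np.sin(np.radians(a)),z]) for a,r,z in way]+[Wc(-.098,0,.17),Wc(-.098,0,.15)]
for i,p in enumerate(pts): print(np.round(p,3),*rel(o,p,S(min(1,(i+1)/6))))
E
```

```text
[[ 0.19  0.98  0.03]
 [ 0.97 -0.19  0.17]
 [ 0.17  0.   -0.98]] [ 0.45470847 -0.11928216  0.        ]
[ 0.192 -0.362  0.215] [ 0.8  -0.27  0.07] [ 0.63  0.56 -1.87]
[ 0.235 -0.336  0.21 ] [ 1.62 -0.43  0.11] [ 1.25  1.11 -3.74]
[ 0.271 -0.301  0.205] [ 2.39 -0.77  0.1 ] [ 1.88  1.67 -5.62]
[ 0.309 -0.269  0.2  ] [ 3.18 -1.04  0.11] [ 2.5   2.22 -7.49]
[ 0.348 -0.235  0.2  ] [ 3.99 -1.33  0.04] [ 3.13  2.78 -9.36]
[ 0.436 -0.215  0.17 ] [ 5.47 -1.24  0.58] [  3.75   3.34 -11.23]
[ 0.436 -0.215  0.15 ] [ 5.47 -1.32  0.9 ] [  3.75   3.34 -11.23]
```

Emit:
{"fn": "servo_tool", "kwargs": {"rows": [{"slide": [0.8, -0.27, 0.07], "angular": [0.5, 0.4, -1.9], "claw": 0}, {"slide": [1.62, -0.43, 0.11], "angular": [1.0, 0.8, -3.7], "claw": 0}, {"slide": [2.4, -0.77, 0.1], "angular": [1.6, 1.4, -5.6], "claw": 0}, {"slide": [3.2, -1.04, 0.1], "angular": [2.4, 2.1, -7.5], "claw": 0}, {"slide": [4.0, -1.33, 0.05], "angular": [3.1, 2.8, -9.3], "claw": 0}, {"slide": [4.7, -1.3, 0.2], "angular": [3.75, 3.34, -11.2], "claw": 0}, {"slide": [5.47, -1.24, 0.58], "angular": [3.75, 3.34, -11.2], "claw": 0}, {"slide": [5.47, -1.24, 0.58], "angular": [3.75, 3.34, -11.2], "claw": 0}, {"slide": [5.47, -1.24, 0.58], "angular": [3.75, 3.34, -11.2], "claw": 0}]}}

```text
time_s: 1.98
ee_pos: [0.4357, -0.2154, 0.169]
orientation: [-179.9, -10.1, 78.8]
force: [-0.0, 0.1, 0.0]
grip_width: 0.0002
```

```bash
python3 - <<'E'
from h import *
o=observe()
for k in("time_s","joint_positions","ee_pos","orientation","force","grip_width"): print(k,np.round(o[k],3))
c=get_calibration("wrist"); im,d=grab_frame("wrist"); a,da=grab_frame("top")
np.savez("w1.npz",im=im,d=d,**c); cv2.imwrite("pics/w1.png",np.hstack([im,a[130:290,250:490].repeat(2,0).repeat(2,1)[:,:240] if 0 else im[:,:0]])[:,:,::-1])
print(c["K"][0],c["k1"]); print("pad,tcp,lip,hub px",project("wrist",[PAD+.08*Z,o["ee_pos"],Wc(-.074,0,.09),Wc(0,0,.096)],c).round())
E
```

```text
time_s 1.975
joint_positions [ 46.06    7.758 -19.52  105.043  -7.583  70.595  18.161]
ee_pos [ 0.436 -0.215  0.169]
orientation [-179.917  -10.127   78.803]
force [-0.006  0.08   0.015]
grip_width 0.0
[335.72662142   0.         274.28171032] -0.037593460738845924
pad,tcp,lip,hub px [[276. 232.]
 [276. 266.]
 [276. 205.]
 [275. 104.]]
```

View pics/w1.png

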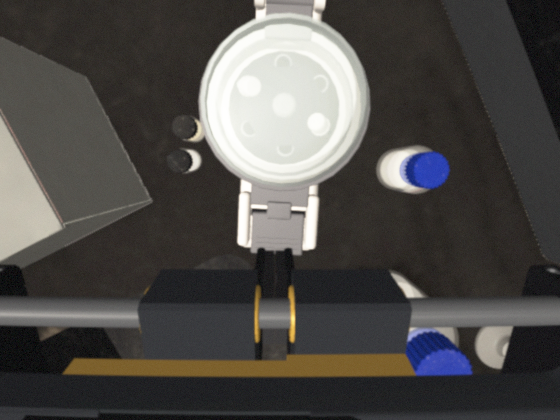

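The wrist view is aligned: pad (276,235), lip (279,210), hub (284,104), tubes (249,86) and (318,124), hinge (290,5). The large bottle is at lower right (440,350).

```bash
python3 - <<'E'
from h import *
w=np.load("w1.npz"); c={k:w[k] for k in("K","k1","extrinsics")}; c["k1"]=float(c["k1"])
for n,p,z in [("pad",(276,232),.08),("padL",(250,240),.08),("padR",(303,240),.08),("hub",(284,104),.096),("t1",(318,124),.098),("t2",(249,86),.098),("hinge",(290,4),.095),("lip",(279,211),.092),("lidring",(285,100),.115)]:
    print(n,onplane("wrist",p,z,c)[0].round(4))
P=cloud("wrist",w["d"],c)
for uv in [(440,345),(430,335),(445,360),(400,285),(430,168),(410,280),(279,210),(276,235)]: print(uv,P[uv[1],uv[0]].round(3))
a=np.load("top0.npz"); Q=cloud("top",a["d"]); hs=cv2.cvtColor(a["im"],cv2.COLOR_RGB2HSV)
m=(hs[...,0]>108)&(hs[...,0]<130)&(hs[...,1]>150); n,l,s,ce=cv2.connectedComponentsWithStats(m.astype(np.uint8))
for i in range(1,n):
    if s[i,4]>40: print("blue",ce[i].round(),s[i,4],np.median(Q[l==i],0).round(3))
E
```

```text
pad [ 0.4365 -0.2144  0.08  ]
padL [ 0.4147 -0.2168  0.08  ]
padR [ 0.4565 -0.2251  0.08  ]
hub [ 0.4608 -0.1207  0.096 ]
t1 [ 0.4819 -0.1394  0.098 ]
t2 [ 0.4387 -0.1039  0.098 ]
hinge [ 0.4781 -0.0538  0.095 ]
lip [ 0.4423 -0.1966  0.092 ]
lidring [ 0.4608 -0.1215  0.115 ]
(440, 345) [ 0.533 -0.304  0.132]
(430, 335) [ 0.533 -0.304  0.117]
(445, 360) [ 0.533 -0.312  0.137]
(400, 285) [ 0.536 -0.289  0.054]
(430, 168) [ 0.564 -0.188  0.082]
(410, 280) [ 0.564 -0.309  0.002]
(279, 210) [ 0.442 -0.195  0.098]
(276, 235) [ 0.436 -0.217  0.081]
blue [351. 172.] 94 [ 0.563 -0.188  0.081]
blue [407. 176.] 146 [ 0.532 -0.319  0.136]
```

```bash
sed -i 's/CX=np.radians(79.)/CX=np.radians(76.)/; s/yaw=79./yaw=76./; s/PAD=np.array(\[.4362,-.2145,0\])/PAD=np.array([.4365,-.2147,0])/' h.py; python3 - <<'E'
from h import *
print(AX)
o=observe(); print(o["ee_pos"],o["orientation"])
for z in(.15,.10,.084): print(*rel(o,Wc(-.099,0,z),tilt(4)))
E
```

```text
[ 0.45996642 -0.12058131  0.        ]
[ 0.43530712 -0.21576736  0.1698531 ] [179.99775297 -10.0533395   78.75113936]
[-0.07  0.01  0.32] [-0.07 -1.21  0.55]
[-0.22  0.01  1.14] [-0.07 -1.21  0.55]
[-0.26  0.01  1.41] [-0.07 -1.21  0.55]
```

Emit:
{"fn": "servo_tool", "kwargs": {"rows": [{"slide": [-0.07, 0, 0.32], "angular": [-0.1, -1.2, 0.55], "claw": 0}, {"slide": [-0.22, 0, 1.1], "angular": [-0.1, -1.2, 0.55], "claw": 0}, {"slide": [-0.26, 0, 1.4], "angular": [-0.1, -1.2, 0.55], "claw": 0}, {"slide": [-0.26, 0, 1.4], "angular": [-0.1, -1.2, 0.55], "claw": 0}]}}

```text
time_s: 2.58
ee_pos: [0.4345, -0.2158, 0.0838]
orientation: [179.9, -4.1, 76.0]
force: [0.0, -0.1, 0.8]
grip_width: 0.0004
```

Emit:
{"fn": "servo_tool", "kwargs": {"rows": [{"slide": [0, 0, 0.06], "angular": [0, 0, 0], "claw": 0}, {"slide": [0, 0, 0.11], "angular": [0, 0, 0], "claw": 0}, {"slide": [0, 0, 0.15], "angular": [0, 0, 0], "claw": 0}, {"slide": [0, 0, 0.18], "angular": [0, 0, 0], "claw": 0}, {"slide": [0, 0, 0.18], "angular": [0, 0, 0], "claw": 0}]}}

```text
time_s: 3.2
ee_pos: [0.4363, -0.2175, 0.0766]
orientation: [179.7, -3.9, 76.0]
force: [-11.7, -3.8, 27.6]
grip_width: 0.0005
```

```bash
python3 - <<'E'
from h import *
o=observe(); print(o["time_s"],o["ee_pos"],o["orientation"],o["force"])
b,d=grab_frame("side"); cv2.imwrite("pics/s2.png",cv2.resize(b[170:330,200:400],None,fx=3,fy=3)[:,:,::-1])
E
```

```text
3.2 [ 0.43625917 -0.21754753  0.0766271 ] [179.68295601  -3.8743604   75.95307336] [-11.69123336  -3.80848436  27.58186904]
```

View pics/s2.png

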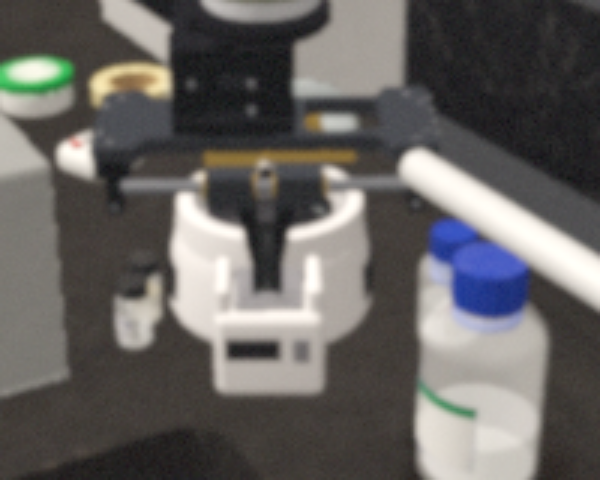

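Pressed (stop reached, 27 N). The side view shows the fingers between the cheeks at (265,280), and the rotor bowl is now uncovered. Next I lift.

Emit:
{"fn": "servo_tool", "kwargs": {"rows": [{"slide": [0, 0, -0.2], "angular": [0, 0, 0], "claw": 0}, {"slide": [-0.1, 0, -0.8], "angular": [0, 0, 0], "claw": 0}, {"slide": [-0.1, 0, -1.4], "angular": [0, 0, 0], "claw": 0}, {"slide": [-0.1, 0, -1.4], "angular": [0, 0, 0], "claw": 0}]}}

```text
time_s: 3.75
ee_pos: [0.4343, -0.2273, 0.16]
orientation: [179.5, -4.0, 76.1]
force: [0.6, -0.1, -0.1]
grip_width: 0.0002
```

```bash
python3 - <<'E'
from h import *
o=observe(); print(o["time_s"],o["ee_pos"],o["orientation"],o["force"],o["joint_positions"])
c=get_calibration("wrist"); im,d=grab_frame("wrist"); b,db=grab_frame("side")
np.savez("w2.npz",im=im,d=d,**c); np.savez("s3.npz",im=b,d=db)
cv2.imwrite("pics/w2.png",np.hstack([cv2.resize(im[:300],(430,230)),cv2.resize(b[150:330,200:400],None,fx=1.8,fy=1.8)[:230]])[:,:,::-1])
f=lambda th:Wc(.074-.148*np.cos(th),0,.0895+.148*np.sin(th))
print("lip at .5:",f(.5),project("wrist",f(.5),c))
E
```

```text
3.75 [ 0.43426645 -0.22731362  0.15996198] [179.53992711  -3.97142916  76.05620939] [ 0.55606861 -0.14030113 -0.11836846] [ 44.07614594   6.46331274 -20.03000574 107.01471881  -1.93176654
  67.17292909  10.9524018 ]
lip at .5: [ 0.44644729 -0.17480359  0.16045498] [[273.89899018 165.90271175]]
```

View pics/w2.png

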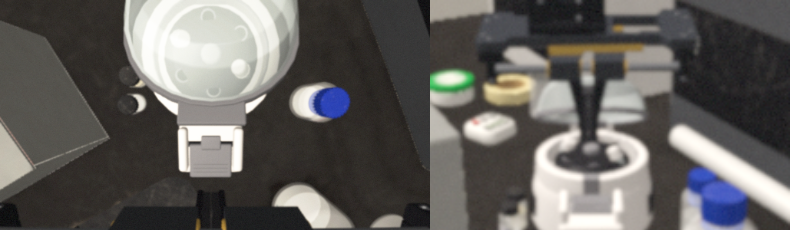

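```bash
python3 - <<'E'
from h import *
w=np.load("w2.npz"); c={k:w[k] for k in("K","k1","extrinsics")}; c["k1"]=float(c["k1"])
P=cloud("wrist",w["d"],c)
for v in (130,136,142,146,150):
    p=P[v,273]; q=p-AX; print(v,p.round(3),"c",(q@cx).round(3),(q@cy).round(3))
o=observe(); R=tilt(20); lip=lambda th:np.array([.074-.148*np.cos(th),.0895+.148*np.sin(th)])
off=np.array([-.0021,-.022])
a=lip(.5)+off+[-.017,0]
print("app",a,*rel(o,Wc(a[0],0,a[1]),R))
p0=Wc(a[0],0,a[1])
for th in np.arange(.5,1.86,.1):
    l=lip(th)+off; print(th.round(2),l.round(3),(R.inv().apply(Wc(l[0],0,l[1])-p0)/.06).round(2))
E
```

```text
130 [ 0.45  -0.158  0.162] c -0.038 0.0
136 [ 0.45  -0.16   0.162] c -0.041 0.0
142 [ 0.449 -0.163  0.161] c -0.044 0.0
146 [ 0.448 -0.165  0.162] c -0.046 0.0
150 [ 0.448 -0.167  0.164] c -0.048 0.0
app [-0.07498222  0.13845498] [0.55 0.01 0.35] [0.04 3.19 0.02]
0.5 [-0.058  0.138] [0.27 0.   0.1 ]
0.6 [-0.05   0.151] [ 0.46  0.   -0.06]
0.7 [-0.041  0.163] [ 0.67 -0.   -0.19]
0.8 [-0.031  0.174] [ 0.89 -0.   -0.3 ]
0.9 [-0.02   0.183] [ 1.12  0.   -0.39]
1.0 [-0.008  0.192] [ 1.35 -0.   -0.46]
1.1 [0.005 0.199] [ 1.6 -0.  -0.5]
1.2 [0.018 0.205] [ 1.84 -0.   -0.52]
1.3 [0.032 0.21 ] [ 2.09  0.   -0.51]
1.4 [0.047 0.213] [ 2.33  0.   -0.48]
1.5 [0.061 0.215] [ 2.57 -0.   -0.42]
1.6 [0.076 0.215] [ 2.81  0.   -0.34]
1.7 [0.091 0.214] [ 3.03  0.   -0.24]
1.8 [0.106 0.212] [ 3.24 -0.   -0.12]
```

Emit:
{"fn": "servo_tool", "kwargs": {"rows": [{"slide": [0.0, 0, 0.3], "angular": [0, 1.2, 0], "claw": 0}, {"slide": [0.3, 0, 0.35], "angular": [0, 3.2, 0], "claw": 0}, {"slide": [0.55, 0, 0.35], "angular": [0, 3.2, 0], "claw": 0}, {"slide": [0.55, 0, 0.35], "angular": [0, 3.2, 0], "claw": 0}]}}

```text
time_s: 4.35
ee_pos: [0.4412, -0.1913, 0.1378]
orientation: [179.9, -20.0, 76.2]
force: [-0.3, 0.1, 0.7]
grip_width: 0.0003
```

Emit:
{"fn": "servo_tool", "kwargs": {"rows": [{"slide": [0.3, 0, 0.1], "angular": [0, 0, 0], "claw": 0}, {"slide": [0.48, 0, -0.06], "angular": [0, 0, 0], "claw": 0}, {"slide": [0.7, 0, -0.19], "angular": [0, 0, 0], "claw": 0}, {"slide": [0.92, 0, -0.3], "angular": [0, 0, 0], "claw": 0}, {"slide": [1.15, 0, -0.39], "angular": [0, 0, 0], "claw": 0}, {"slide": [1.38, 0, -0.46], "angular": [0, 0, 0], "claw": 0}, {"slide": [1.62, 0, -0.5], "angular": [0, 0, 0], "claw": 0}]}}

```text
time_s: 5.22
ee_pos: [0.4606, -0.1136, 0.2003]
orientation: [179.8, -20.1, 76.1]
force: [-0.5, -1.0, 0.1]
grip_width: 0.0005
```

```bash
python3 - <<'E'
from h import *
o=observe(); q=o["ee_pos"]-AX; print(o["time_s"],q@cx,q@cy,o["ee_pos"],o["orientation"],o["force"])
b,db=grab_frame("side"); cv2.imwrite("pics/s4.png",cv2.resize(b[100:300,180:420],None,fx=2.5,fy=2.5)[:,:,::-1])
E
```

```text
5.225 0.0069714787383221505 0.0010845011713124 [ 0.46060069 -0.11355455  0.20032066] [179.82956403 -20.06859615  76.09960449] [-0.45489842 -1.03955821  0.08222472]
```

View pics/s4.png

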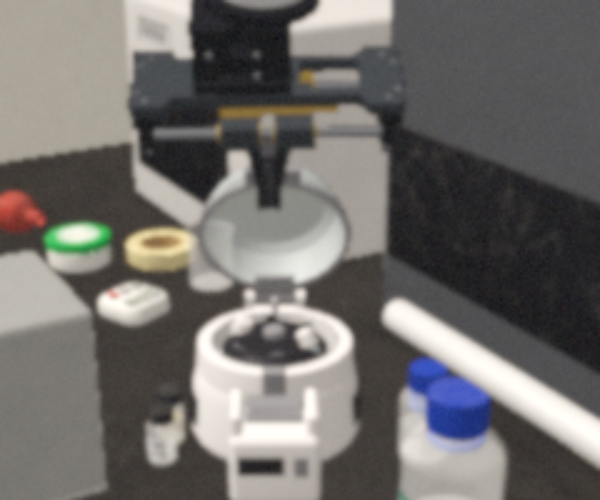

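The lid is following the fingers, with the lip at about 1.1 rad and 1 N. I continue.

Emit:
{"fn": "servo_tool", "kwargs": {"rows": [{"slide": [0.24, 0, -0.02], "angular": [0, 0, 0], "claw": 0}, {"slide": [0.49, 0, -0.01], "angular": [0, 0, 0], "claw": 0}, {"slide": [0.73, 0, 0.02], "angular": [0, 0, 0], "claw": 0}, {"slide": [0.97, 0, 0.08], "angular": [0, 0, 0], "claw": 0}, {"slide": [1.2, 0, 0.16], "angular": [0, 0, 0], "claw": 0}, {"slide": [1.4, 0, 0.25], "angular": [0, 0, 0], "claw": 0}, {"slide": [1.55, 0, 0.33], "angular": [0, 0, 0], "claw": 0}, {"slide": [1.55, 0, 0.33], "angular": [0, 0, 0], "claw": 0}]}}

```text
time_s: 6.28
ee_pos: [0.4825, -0.0267, 0.2131]
orientation: [179.8, -19.8, 75.9]
force: [-8.7, -16.1, 7.8]
grip_width: 0.0004
```

Emit:
{"fn": "servo_tool", "kwargs": {"rows": [{"slide": [-0.5, 0, 0], "angular": [0, 0, 0], "claw": 0}, {"slide": [-1.0, 0, 0], "angular": [0, 0, 0], "claw": 0}, {"slide": [-1.6, 0, -0.1], "angular": [0, -1, 0], "claw": 0}, {"slide": [-2.2, 0, -0.3], "angular": [0, -2.5, 0], "claw": 0}, {"slide": [-2.2, 0, -0.3], "angular": [0, -4, 0], "claw": 0}, {"slide": [-2.2, 0, -0.3], "angular": [0, -4, 0], "claw": 0}]}}

```text
time_s: 7.02
ee_pos: [0.4526, -0.1468, 0.1849]
orientation: [179.8, -0.1, 76.3]
force: [0.2, -0.5, -0.5]
grip_width: 0.0007
```

```bash
python3 - <<'E'
from h import *
o=observe(); q=o["ee_pos"]-AX; print(o["time_s"],q@cx,q@cy,o["ee_pos"],o["orientation"],o["force"])
c=get_calibration("wrist"); im,d=grab_frame("wrist"); np.savez("w3.npz",im=im,d=d,**c)
b,db=grab_frame("side"); np.savez("s5.npz",im=b,d=db)
B=cv2.resize(b[120:310,220:360],(280,380)); cv2.imwrite("pics/w3.png",np.hstack([cv2.resize(im,(507,380)),B])[:,:,::-1])
E
```

```text
7.025 -0.02725784601753743 0.0007899613355755642 [ 0.45260566 -0.14683838  0.18491236] [ 1.79803419e+02 -1.01755518e-01  7.63103529e+01] [ 0.16103665 -0.47390287 -0.5285478 ]
```

View pics/w3.png

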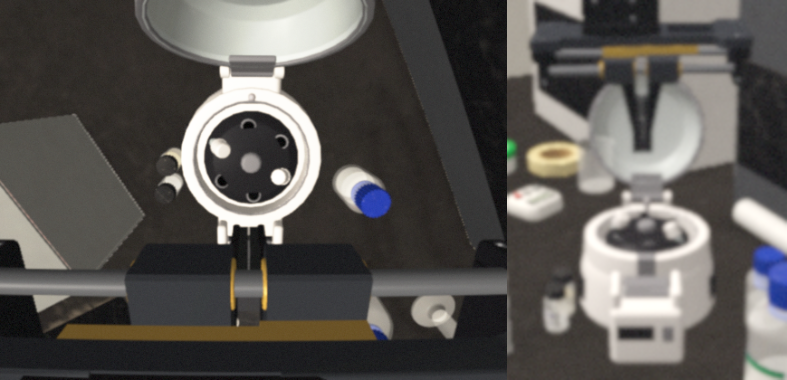

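The lid stands fully open: the push met 16 N at the stop, and both views show it upright. Caps are at about (220,148) and (281,176) in the picture, and the hub at (250,162). Next I measure the caps and the cabinet clearance.

```bash
python3 - <<'E'
from h import *
w=np.load("w3.npz"); c={k:w[k] for k in("K","k1","extrinsics")}; c["k1"]=float(c["k1"])
f=lambda p:((p[0]+.5)*560/507-.5,(p[1]+.5)*560/507-.5)
C=lambda p:np.round(1000*np.array([(p-AX)@cx,(p-AX)@cy,p[2]]),1)
for n,p,z in [("hub",(250.5,162),.096),("t1",(281,176),.098),("t2",(220,148),.098)]: print(n,C(onplane("wrist",f(p),z,c)[0]))
# white caps inside the rotor
g=w["im"].min(2); P=cloud("wrist",w["d"],c); q=P-AX; r=np.hypot(q[...,0],q[...,1])
m=(r<.038)&(g>150)&(P[...,2]>.08)&(P[...,2]<.11); n,l,s,ce=cv2.connectedComponentsWithStats(m.astype(np.uint8))
for i in range(1,n):
    if s[i,4]>15: print("cap",s[i,4],ce[i].round(1),C(np.median(P[l==i],0)),"max z",P[l==i][:,2].max().round(4),"proj@96",C(onplane("wrist",ce[i],.097,c)[0]))
# heights of ring
for rr in (.015,.035,.045,.055,.065): 
    k=abs(r-rr)<.002; print("r",rr,np.percentile(P[k][:,2],[10,50,90]).round(4))
for nm in("top","side"):
    d=np.load(nm+"0.npz")["d"]; Q=cloud(nm,d)[d>0]; k=(Q[:,2]>.12)&(Q[:,2]<.44)&(Q[:,0]>.53)&(Q[:,1]>-.3)&(Q[:,1]<.0)&(Q[:,2]>.15); 
    X=np.c_[(Q[k]-AX)@cx,(Q[k]-AX)@cy]
    for a in np.arange(-.15,.12,.03):
        kk=(X[:,0]>a)&(X[:,0]<a+.03); 
        if kk.sum()>5: print(nm,"cab c-x",a.round(2),"max c-y",np.percentile(X[kk,1],98).round(3),kk.sum())
E
```

```text
hub [ 1.1 -0.6 96. ]
t1 [-10.5 -26.6  98. ]
t2 [13.2 24.8 98. ]
cap 342 [242.4 163.8] [13.1 25.2 98.3] max z 0.1029 proj@96 [12.9 25.3 97. ]
cap 190 [274.7 180.1] [ 0.5  1.1 96.7] max z 0.0983 proj@96 [ 0.4  1.  97. ]
cap 278 [308.8 195.1] [-11.  -25.2  98.5] max z 0.1029 proj@96 [-11.3 -25.5  97. ]
r 0.015 [0.2006 0.2794 0.2956]
r 0.035 [0.0862 0.2789 0.297 ]
r 0.045 [0.0647 0.2834 0.2977]
r 0.055 [0.0864 0.2732 0.348 ]
r 0.065 [0.0581 0.2707 0.2736]
top cab c-x -0.12 max c-y -0.26 624
top cab c-x -0.09 max c-y -0.243 742
top cab c-x -0.06 max c-y -0.226 745
top cab c-x -0.03 max c-y -0.209 761
top cab c-x 0.0 max c-y -0.192 764
top cab c-x 0.03 max c-y -0.177 766
top cab c-x 0.06 max c-y -0.16 789
top cab c-x 0.09 max c-y -0.144 787
top cab c-x 0.12 max c-y -0.128 792
side cab c-x -0.12 max c-y -0.261 2578
side cab c-x -0.09 max c-y -0.247 6596
side cab c-x -0.06 max c-y -0.23 5725
side cab c-x -0.03 max c-y -0.213 2390
side cab c-x 0.0 max c-y -0.196 1983
side cab c-x 0.03 max c-y -0.179 1822
side cab c-x 0.06 max c-y -0.162 1642
side cab c-x 0.09 max c-y -0.145 1495
side cab c-x 0.12 max c-y -0.128 1376
```

Emit:
{"fn": "servo_tool", "kwargs": {"rows": [{"slide": [0.6, 0.58, 0.4], "angular": [0, 0, 0.06], "claw": 0}, {"slide": [0.6, 0.58, 1.1], "angular": [0, 0, 0.06], "claw": 0}, {"slide": [0.6, 0.58, 1.4], "angular": [0, 0, 0.06], "claw": 0}, {"slide": [0.6, 0.58, 1.54], "angular": [0, 0, 0.06], "claw": 0}, {"slide": [0.6, 0.58, 1.54], "angular": [0, 0, 0.06], "claw": 0}]}}

```text
time_s: 7.75
ee_pos: [0.4944, -0.1233, 0.0929]
orientation: [179.8, -0.1, 75.7]
force: [0.6, -0.4, -0.0]
grip_width: 0.0006
```

Emit:
{"fn": "servo_tool", "kwargs": {"rows": [{"slide": [-0.07, 0, 0], "angular": [0, 0, 0], "claw": 0}, {"slide": [-0.1, -0.03, 0], "angular": [0, 0, 0], "claw": 0}, {"slide": [-0.13, -0.06, 0], "angular": [0, 0, 0], "claw": 0}, {"slide": [-0.17, -0.09, 0], "angular": [0, 0, 0], "claw": 0}, {"slide": [-0.21, -0.12, 0], "angular": [0, 0, 0], "claw": 0}, {"slide": [-0.21, -0.12, 0], "angular": [0, 0, 0], "claw": 0}]}}

```text
time_s: 8.5
ee_pos: [0.4841, -0.1333, 0.0924]
orientation: [179.9, -0.1, 75.7]
force: [0.2, 0.6, 1.0]
grip_width: 0.0004
```

```bash
cat >> h.py <<'E'
def caps(name="wrist"):
    o=observe(); c=get_calibration(name); im,d=grab_frame(name); q=o["ee_pos"]-AX
    print(o["time_s"],"tcp c",(1000*q@np.c_[cx,cy,Z]).round(1),o["orientation"].round(1),o["force"].round(1))
    g=im.min(2); P=cloud(name,d,c); q=P-AX; r=np.hypot(q[...,0],q[...,1])
    m=(r<.038)&(g>140)&(P[...,2]>.085)&(P[...,2]<.11); n,l,s,ce=cv2.connectedComponentsWithStats(m.astype(np.uint8))
    for i in range(1,n):
        if s[i,4]>12: v=onplane(name,ce[i],.097,c)[0]-AX; print("blob",s[i,4],ce[i].round(1),"c",(1000*v@cx).round(1),(1000*v@cy).round(1),"ang",np.degrees(np.arctan2(v@cy,v@cx)).round(1)%360)
    return im,d
E
python3 - <<'E'
from h import *
im,d=caps("wrist"); cv2.imwrite("pics/w4.png",im[:,:,::-1]); b,_=caps("side"); cv2.imwrite("pics/s6.png",cv2.resize(b[210:280,240:340],None,fx=5,fy=5,interpolation=2)[:,:,::-1])
E
```

```text
8.5 tcp c [ -6.5 -26.5  92.4] [ 1.799e+02 -1.000e-01  7.570e+01] [0.2 0.6 1. ]
blob 672 [194.8 212. ] c 25.8 13.5 ang 27.6
8.55 tcp c [ -6.4 -26.6  92.4] [ 1.799e+02 -1.000e-01  7.570e+01] [-0.1 -0.  -0.7]
blob 38 [282.7 226.6] c 17.2 10.5 ang 31.5
blob 22 [288.6 231.4] c -5.3 -1.5 ang 195.8
blob 58 [295.8 237.7] c -33.5 -15.5 ang 204.9
```

Emit:
{"fn": "servo_tool", "kwargs": {"rows": [{"slide": [0.04, 0.13, 0], "angular": [0, 0, 0], "claw": 0}, {"slide": [0.04, 0.26, 0], "angular": [0, 0, 0], "claw": 0}, {"slide": [-0.15, 0.26, 0], "angular": [0, 0, 0], "claw": 0}, {"slide": [-0.31, 0.26, 0], "angular": [0, 0, 0], "claw": 0}, {"slide": [-0.31, 0.2, 0], "angular": [0, 0, 0], "claw": 0}, {"slide": [-0.31, 0.12, 0], "angular": [0, 0, 0], "claw": 0}, {"slide": [-0.31, 0.06, 0], "angular": [0, 0, 0], "claw": 0}, {"slide": [-0.31, 0.0, 0], "angular": [0, 0, 0], "claw": 0}, {"slide": [-0.31, -0.05, 0], "angular": [0, 0, 0], "claw": 0}, {"slide": [-0.31, -0.08, 0], "angular": [0, 0, 0], "claw": 0}]}}

```text
time_s: 9.85
ee_pos: [0.475, -0.1499, 0.0924]
orientation: [179.8, -0.1, 75.8]
force: [0.1, -1.6, 0.5]
grip_width: 0.0004
```

```bash
python3 - <<'E'
from h import *
caps("wrist"); caps("side")
E
```

```text
9.85 tcp c [-24.8 -21.7  92.4] [ 1.798e+02 -1.000e-01  7.580e+01] [ 0.1 -1.6  0.5]
blob 714 [221.1 169.5] c 28.7 4.2 ang 8.3
blob 135 [242.8 265. ] c -21.8 -4.5 ang 191.7
9.9 tcp c [-24.8 -21.5  92.4] [ 1.799e+02 -1.000e-01  7.580e+01] [-0.1 -0.9  1.2]
blob 124 [289.4 233. ] c -12.4 -3.1 ang 193.9
```

Emit:
{"fn": "servo_tool", "kwargs": {"rows": [{"slide": [0, -0.03, 0], "angular": [0, 0, 0], "claw": 0}, {"slide": [0, -0.06, 0], "angular": [0, 0, 0], "claw": 0}, {"slide": [0, -0.06, 0], "angular": [0, 0, 0], "claw": 0}]}}

```text
time_s: 10.32
ee_pos: [0.4715, -0.149, 0.0923]
orientation: [179.9, -0.1, 75.7]
force: [-0.1, -0.1, -0.4]
grip_width: 0.0004
```

Emit:
{"fn": "servo_tool", "kwargs": {"rows": [{"slide": [0, 0.1, 0], "angular": [0, 0, 0], "claw": 0}, {"slide": [0, 0.2, -0.1], "angular": [0, 0, 0], "claw": 0}, {"slide": [-0.2, 0.2, -0.8], "angular": [0, 0, 0], "claw": 0}, {"slide": [-0.6, 0.1, -1.6], "angular": [0, 0, 0], "claw": 0}, {"slide": [-0.6, 0, -2.0], "angular": [0, 0, 0], "claw": 0}, {"slide": [-0.6, 0, -2.0], "angular": [0, 0, 0], "claw": 0}, {"slide": [-0.6, 0, -2.0], "angular": [0, 0, 0], "claw": 0}]}}

```text
time_s: 11.2
ee_pos: [0.4624, -0.1838, 0.2115]
orientation: [179.9, -0.1, 75.8]
force: [-0.3, 0.7, 0.6]
grip_width: 0.0007
```

```bash
python3 - <<'E'
from h import *
im,d=caps("wrist"); b,_=caps("side"); t,_=grab_frame("top")
B=cv2.resize(b[120:310,220:360],(280,380)); cv2.imwrite("pics/w5.png",np.hstack([cv2.resize(im,(507,380)),B])[:,:,::-1])
E
```

```text
11.2 tcp c [-60.7 -17.7 211.5] [ 1.799e+02 -1.000e-01  7.580e+01] [-0.3  0.7  0.6]
blob 328 [252.3  96.1] c 28.7 -0.3 ang 359.5
blob 240 [252.7 132.9] c 0.2 0.0 ang 11.3
blob 261 [254.7 167.1] c -27.8 -1.0 ang 182.0
11.25 tcp c [-60.7 -17.5 211.2] [ 1.799e+02 -1.000e-01  7.580e+01] [ 0.5 -0.7  0.5]
blob 133 [289.  233.4] c -14.4 -2.4 ang 189.6
```

View pics/w5.png

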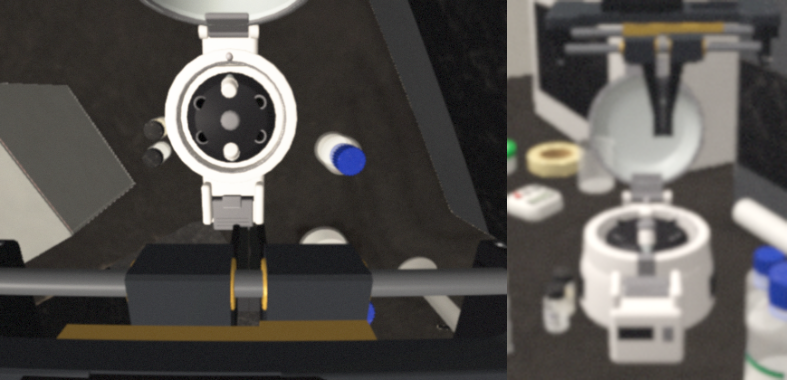

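The picture shows both caps on the centre line, (230,87) and (232,152), with the tab up at (234,210), the lid open and the hand clear. I hand in.

```bash
python3 -c "
from cell import *
print(job_done()); print(observe()['time_s'])"
```

```text
the job is handed in; nothing more can be done
None
the job is handed in; nothing more can be done
```

The centrifuge is ready for unloading and the job was handed in at about 11 s; `job_done` gave no verdict. With closed fingertips I pressed the release tab, and the lid sprang ajar. I then pushed the lid back along its arc until it met its stop, and pushed one tube round by its cap to the front.

**Last checks:**
- **Tube:** the front cap measured about 1 mm off the centre line in the wrist view, against the 9 mm allowed. The coarser side view read about 2 mm off.
- **Lid, tab and hand:** the last picture shows the lid open, the tab back up and the hand about 12 cm above the deck. I did not read the joint values themselves.
- **Rotor:** while I pushed the tubes the wrist force stayed below 2 N, and the cap blobs were last in their usual place, so I saw no sign of lifting.
- **Bench things:** the vials and the small bottle stand where they did. The others that could be seen looked unmoved, but I did not re-measure any of them.

**Peak forces:** pressing the tab reached about 30 N at its stop, including 12 N sideways, and the lid push reached about 20 N at its stop.

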